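Bring the tumbler's hatch round and lock it

ROBOT

A 6-joint arm with a two-finger parallel gripper is mounted at the origin on the work surface. World frame = base frame: x ahead of the robot, y to its left, z up, the work surface at z = 0. Lengths are in m, angles in rad, forces in N, time in s.
With the tool pointing down it reaches from about 0.25 to 0.725 m from the base axis. Payload 4 kg.
Tool frame: the origin (TCP) lies midway between the tips of the shut fingers; the grasp point (between the pads) lies 19 mm behind it; x points along the fingers, y is the direction in which the jaws open and shut, and the axes are right-handed (so a half turn about x gives the same grasp; the last joint's range is limited). The gripper opens to 85 mm and grips with 20 to 120 N. Pads are 22 mm wide; open, the fingers measure 114 mm over their backs; the gripper's body (76 mm by 85 mm) begins 54 mm behind the grasp point. The pads swing forward as they close: fully open they stand 13 mm farther back than shut.
Start: joints at [1.221, 0.241, 0.005, 1.335, 0, 1.571], TCP at [0.171, 0.47, 0.231] pointing down, gripper open.
Joint ranges: [-2.72, 2.72], [-1.05, 1.87], [-1.09, 1.28], [-1.99, 2.15], [-1.42, 1.44], [-3.14, 3.14]. Speed limits (rad/s): [2.79, 2.79, 3.14, 3.14, 3.14, 3.14].

INTERFACE

Orientations are given as a unit quaternion [x, y, z, w].
In Python, from workcell import * gives the robot as it stands.
- The arm moves only by the tool play_rows, never from a script. Its argument "plan" is a list of rows, each a list of 7 numbers: the shift along the tool's x, y, z in mm, then the turn, a rotation vector about the tool's x, y, z in rad, then the closure, from -1 (fully open) to 1 (shut). In form: [[x, y, z, rx, ry, rz, grip], ...]. A call has 1 to 20 rows; each row shifts and turns the commanded pose from where the row before left it, along the tool's axes as they then stand; what a row does not reach is not made up. A row lasts 1/12 s, in which the tool goes at most 41.7 mm and 7.16 degrees, less where a joint would pass 70% of its speed; a pose out of reach is approached as far as the arm can. A call with a gripper value outside its range is refused whole. The fingers move at their own pace and stop on an object; the grip force is fixed at half the most. Time passes only in rows, so rows that do not move let the fingers close. It gives the time, the measured TCP pose, the force and the opening at its end, in the units of the state.
- get_obs(): the state, without advancing time (a new reading comes with each control period).
- camera(name): name is "side" or "top"; returns a dict with "frame" (400x640x3 uint8, red, green, blue), "depth" (400x640 float32, m along the optical axis (not along the pixel's ray), 0 where there is no reading), "fx", "fy", "cx", "cy" (pixels), "camera_from_world" (4x4, takes a point from world to camera coordinates). Camera axes: x right, y up, looking along -z (the intrinsics and any distortion apply to the point x, -y, -z); pixel columns grow to the right and rows downward; lengths in m; the calibration is good to about 2 mm. A picture is of the moment at which its call begins.
- job_done(): hands the job in, once; it reports no verdict.
Trained networks look in a picture, given as the dict that the camera call returned (one of the last four; its "shot" number tells which), for a name from the list of things; names that differ only in an ending like _2 or _b are one class to them, and where a whole thing is asked for, a point or a joint stands for the part that bears it (a point fixed in the world has none). Each returns a list of dicts, best first, with "confidence" (0 to 1); they miss things now and then, are a little off and sometimes report something else, mostly with a low value. They report only what shows in the picture. A call takes as long as a camera call.
- search_frame(thing, picture): "centre" ([x, y, z] in m, in world coordinates, good to about 4 mm: the middle of the surface that is visible of it).
- pinpoint(thing, picture): "centre" ([x, y, z] in m, in world coordinates, good to about 4 mm: a listed point, or the origin of a listed thing).
The state is a dict: "clock": time; "joint_pos": joint angles; "joint_vel": joint speeds; "tau": joint torques, N m; "eef_pos": TCP position; "tool_rot": TCP orientation; "ft_force": force on the tool from outside, world axes, zero at the start; "ft_torque": the same for the moment, N m; "grip_width": finger opening in m.
Only numpy, scipy, OpenCV 4.12 (cv2) and the standard library are available. Lean on these libraries where they do the work, as an engineer would, in place of code of your own. Each camera call takes 0.05 s, during which the arm holds its last target. There are 200 camera calls.

TASK

The bench compost tumbler is locked with its hatch turned away from you. Flick the sprung pawl off the ratchet wheel with its thumb lever, ease the drum back slowly by its crank (take at least three seconds over it) until the hatch faces straight up, then flick the pawl back so that it drops fully home in its notch and locks the drum there. Leave the jar, the test-tube rack and the dish standing where they are.

Things in the scene. Friction and masses are not known exactly. Their poses are not given: they have to be found in the camera images.
- tumbler: Tumbler's fixed stand: wooden base 270 x 270 x 22 mm and two grey end plates (at y +-105 mm) carrying a level shaft along the stand's y axis. Origin on the table under the drum's middle; z up; x square to the shaft, away from the robot at yaw 0. White drum between the plates: 160 mm across, 170 long, wooden ends 176 across, flat hatch on one side, steel counterweight bar opposite.
- shaft (a point): Centre of the drum on the shaft's line, 145 mm above the table. The turning axis runs through it along the stand's y. The drum drags in its bearings and stays where it is left, even with the pawl off; turning it back takes 1 to 4 N at the crank handle, forward up to 9 N.
- drum (a joint): Angle of drum, crank and ratchet wheel, rad: 0 = hatch straight up, positive = hatch leaning to the stand's +x; starts at 1.0 to 1.8. With the pawl in it turns only to larger values; turned back, it stops where a tooth meets the pawl: 0, 0.524, 1.047 ... (12 teeth, 14 mm high, 54 mm tip radius).
- crank_grip (a point): Middle of the crank's round wooden handle, 22 mm thick, 82 long, parallel to the shaft, from y = -136 to -218 mm of the stand, free all round; the crank arm is inboard, y -126 to -136. In the stand's frame it is at x = 90 sin(drum - 0.80), y = -178, z = 145 + 90 cos(drum - 0.80) mm: it starts on the far side and ends leaning to the robot. The handle does not spin on its arm.
- pawl (a joint): Angle of the pawl, rad: 0 = nose home in a notch of the ratchet wheel, up to 0.2 while it rides on a tooth, 0.85 = thrown clear (stop). Its over-centre spring drives it home below 0.42 and throws it clear, to stay there, above 0.42. Flicked in with the drum at 0 to 0.15 it seats at 0 to 0.05; with the drum just below 0 it lands on a tooth's crest (about 0.18).
- pawl_lever (a point): Middle of the top edge of the pawl's thumb lever: steel paddle 30 mm wide along the shaft, 9 thick, 36 high, on a 50 mm stem; this edge is 86 mm from the pivot. With the pawl home it leans 0.42 rad to the stand's +x, thrown clear 0.43 rad to -x: push it to -x to release, to +x to engage. About 2 N at the top; it snaps over just past upright.
- pawl_pivot (a point): The pawl's pivot pin, straight above the ratchet wheel at the stand's +y end: x = -17, y = 122, z = 227 mm of the stand. Nothing stands above it but the thumb lever, which reaches z = 313 mm when upright.
- hatch_top (a point): Middle of the wooden hatch lid's outer face (100 x 108 mm), 95 mm from the shaft's line; turns with the drum and is straight above the shaft at drum 0. The handle on it stands 24 mm proud.
- jar: White jar with a red cap, 72 mm across and 115 mm high, standing near the stand's +y end. Bystander. Origin: centre of its underside.
- rack: Steel test-tube rack with glass tubes, 64 x 150 mm, 99 mm high, standing beyond the crank handle at the -y end. Bystander. Origin: centre of its underside.
- dish: Flat closed glass dish, 94 mm across and 18 mm high, lying beyond the stand's +y end, farther from the robot than the jar. Bystander. Origin: centre of its underside.

How it is judged:
By the outcome, as a careful person would: the job done as asked, in the order asked, and still so for the second after the job is handed in, with the robot touching nothing.
It also fails if it takes over 64 s, if anything falls off the work surface, if the arm or the gripper's body presses on something with over 40 N, if the wrist force passes 120 N, or if a joint passes its speed limit or range.

## Working session

There is one attempt and no reset: what is moved stays moved. The work goes in short steps, Python scripts to look and compute and a tool call to move; the robot and the scene stay as the last step left them, time stands still between calls to the robot, and variables do not carry over. Pictures are saved under pics/ and viewed, about 8 in all and at most 12, crops included, and the job is handed in when it is done.

Besides the shell and the picture viewer there is one more tool, called after "Request:" in YAML: its name, and indented under it one key for each argument. play_rows: Moves the arm, as the interface text tells. Its arguments: {"type":"object","properties":{"plan":{"type":"array","items":{"type":"array","items":{"type":"number"}}}},"required":["plan"]}

```bash
ls; mkdir -p pics; cat > h.py <<'E'
from workcell import *
import numpy as np, cv2
def save(p,n,crop=None):
    f=p["frame"][:,:,::-1]
    if crop: f=f[crop[0]:crop[1],crop[2]:crop[3]]; f=cv2.resize(f,None,fx=2,fy=2)
    cv2.imwrite("pics/"+n,f)
E
python3 - <<'E'
from h import *
o=get_obs();print(o)
ps={n:camera(n) for n in("side","top")}
for n,p in ps.items():
    save(p,n+"0.png")
    for t in["tumbler","shaft","crank_grip","pawl_lever","pawl_pivot","hatch_top","jar","rack","dish"]:
        r=pinpoint(t,p)
        print(n,t,[(np.round(q["centre"],3).tolist(),round(q["confidence"],2)) for q in r[:2]])
cv2.imwrite("pics/both.png",np.vstack([cv2.resize(ps[n]["frame"][:,:,::-1],(480,300)) for n in ps]))
E
```

```text
pics
{'clock': 0.0, 'joint_pos': array([ 1.22102561e+00,  2.41424553e-01,  3.68972463e-03,  1.33521699e+00,
       -2.48754161e-05,  1.57083289e+00]), 'joint_vel': array([-0.00079457,  0.00090104, -0.00085842, -0.00075011,  0.0015782 ,
       -0.00123182]), 'tau': array([-4.85381988e-04, -3.72318399e+01,  2.52407330e+01,  1.68748229e-02,
       -7.56035865e-05,  4.24203307e-06]), 'eef_pos': array([0.17112339, 0.46910648, 0.23039403]), 'tool_rot': array([ 0.12229388,  0.69644219, -0.12379786,  0.69619435]), 'ft_force': array([-0.59741761, -0.11446543, -0.18064605]), 'ft_torque': array([ 0.01187854, -0.06607168,  0.02291485]), 'grip_width': 0.08556709067496908}
side tumbler []
side shaft []
side crank_grip [([0.546, -0.159, 0.227], 0.79)]
side pawl_lever [([0.574, 0.139, 0.307], 0.72), ([0.505, 0.246, -0.006], 0.32)]
side pawl_pivot [([0.54, 0.143, 0.222], 0.79), ([0.551, -0.289, 0.003], 0.46)]
side hatch_top [([0.625, 0.004, 0.173], 0.85)]
side jar [([0.509, 0.248, -0.004], 0.73)]
side rack [([0.548, -0.29, 0.001], 0.87)]
side dish [([0.641, 0.253, 0.002], 0.69)]
top tumbler []
top shaft []
top crank_grip [([0.548, -0.161, 0.227], 0.73)]
top pawl_lever []
top pawl_pivot [([0.539, 0.142, 0.228], 0.94), ([0.569, 0.141, 0.307], 0.17)]
top hatch_top [([0.621, 0.006, 0.177], 0.58)]
top jar [([0.503, 0.248, 0.0], 0.95)]
top rack [([0.551, -0.287, 0.0], 0.75)]
top dish [([0.645, 0.253, -0.001], 0.93), ([0.572, 0.138, 0.303], 0.52)]
```

View pics/side0.png

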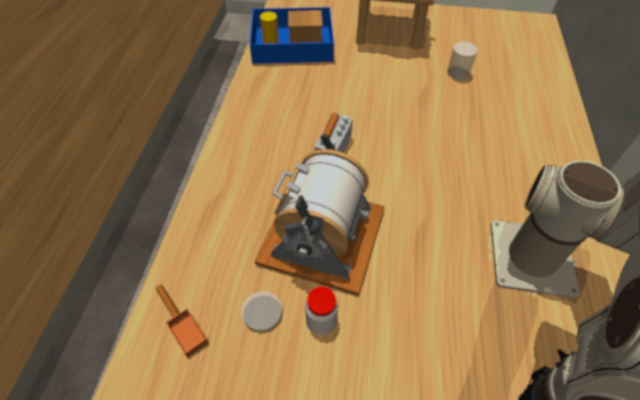

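View pics/top0.png

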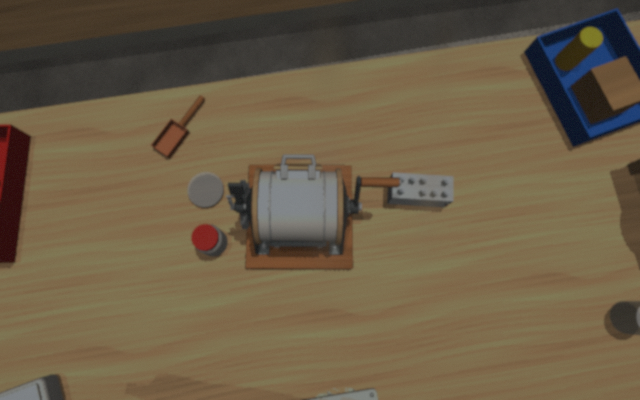

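The side view shows the tumbler at about (320,200). The pawl lever is at (303,207), the jar at (321,312), the dish at (262,312) and the crank and rack at about (335,130). In the top view the crank handle is at (380,182) and the rack at (422,188). The network points fit a stand origin of about (0.537, 0.019), a yaw of about -8.9° and a drum angle of about 1.22. I'm moving above and beyond the lever with the fingers shut.

Request:
play_rows:
  plan:
    - [-40,0,0,-0.065,0,0,1]
    - [-40,0,0,-0.065,0,0,1]
    - [-40,0,0,-0.065,0,0,1]
    - [0,-16.6,30.4,0,0,0,1]
    - [0,-16.6,30.4,0,0,0,1]
    - [0,-16.6,30.4,0,0,0,1]
    - [0,-16.6,30.4,0,0,0,1]
    - [0,-16.6,30.4,0,0,0,1]
    - [0,-16.6,30.4,0,0,0,1]
    - [0,-16.6,30.4,0,0,0,1]
    - [0,-16.6,30.4,0,0,0,1]
    - [0,-16.6,30.4,0,0,0,1]
    - [0,-16.6,30.4,0,0,0,1]
    - [0,-16.6,30.4,0,0,0,1]
    - [0,-16.6,30.4,0,0,0,1]
    - [0,-16.6,30.4,0,0,0,1]
    - [0,-16.6,30.4,0,0,0,1]
    - [0,-16.6,30.4,0,0,0,1]
    - [0,-16.6,30.4,0,0,0,1]
    - [0,0,0,0,0,0,1]

```text
clock: 2.67
eef_pos: [0.6149, 0.1278, 0.348]
tool_rot: [0.056, 0.705, -0.058, 0.704]
ft_force: [-1.0, -0.2, -1.4]
grip_width: 0.0004
```

```bash
cat >> h.py <<'E'
O=np.array([.537,.019]);Y=-.155
def st(p):
    d=np.array(p[:2])-O;c,s=np.cos(Y),np.sin(Y)
    return np.round(1e3*np.array([c*d[0]+s*d[1],-s*d[0]+c*d[1],p[2]]),1)
def rep(things=("crank_grip","pawl_lever","pawl_pivot","hatch_top"),cams=("side","top"),name=None,crop=None):
    o=get_obs();from scipy.spatial.transform import Rotation as R
    M=R.from_quat(o["tool_rot"]).as_matrix()
    print("t",round(o["clock"],2),"tcp stand",st(o["eef_pos"]),"x",M[:,0].round(3),"y",M[:,1].round(3),"F",o["ft_force"].round(1),"w",round(o["grip_width"],4))
    for n in cams:
        p=camera(n)
        if name: save(p,n+name+".png",crop)
        for t in things: print(n,t,[(st(q["centre"]),round(q["confidence"],2)) for q in pinpoint(t,p)[:2]])
E
python3 -c "from h import *;rep(name='1')"
```

```text
t 2.67 tcp stand [ 60.2 119.5 348. ] x [-0.002 -0.003 -1.   ] y [ 0.16   0.987 -0.003] F [-1.  -0.2 -1.4] w 0.0004
side crank_grip [(array([  35.9, -176.1,  226.7]), 0.66)]
side pawl_lever []
side pawl_pivot [(array([-15.7, 123.6, 223.3]), 0.9)]
side hatch_top [(array([ 90.3,  -0.8, 174. ]), 0.77)]
top crank_grip [(array([  39.8, -178.3,  227. ]), 0.61)]
top pawl_lever []
top pawl_pivot []
top hatch_top [(array([ 87.2,   1.2, 174.5]), 0.9)]
```

Request:
play_rows:
  plan:
    - [20,0,0,0,0,0,1]
    - [20,0,0,0,0,0,1]
    - [22,2,0,0,0,0,1]
    - [0,0,-10,0,0,0,1]
    - [0,0,-10,0,0,0,1]
    - [0,0,-8,0,0,0,1]
    - [0,0,-8,0,0,0,1]
    - [0,0,-8,0,0,0,1]
    - [0,0,-8,0,0,0,1]
    - [0,0,-8,0,0,0,1]
    - [0,0,-8,0,0,0,1]
    - [0,0,-8,0,0,0,1]
    - [0,0,0,0,0,0,1]

```text
clock: 4.25
eef_pos: [0.5343, 0.1463, 0.2894]
tool_rot: [0.054, 0.706, -0.054, 0.705]
ft_force: [0.0, 0.3, -0.9]
grip_width: -0.0001
```

```bash
python3 -c "from h import *;rep(name='2',crop=(100,300,200,440),cams=('side',))"
```

```text
t 4.25 tcp stand [-22.3 125.3 289.4] x [-0.001 -0.    -1.   ] y [ 0.153  0.988 -0.   ] F [ 0.   0.3 -0.9] w -0.0001
side crank_grip []
side pawl_lever [(array([-47.7, 120.7, 306.6]), 0.8), (array([ 92.3,   2.5, 172.9]), 0.19)]
side pawl_pivot [(array([-16.2, 124.4, 224.8]), 0.8)]
side hatch_top [(array([ 91.7,   2.1, 173. ]), 0.96)]
```

View pics/side2.png

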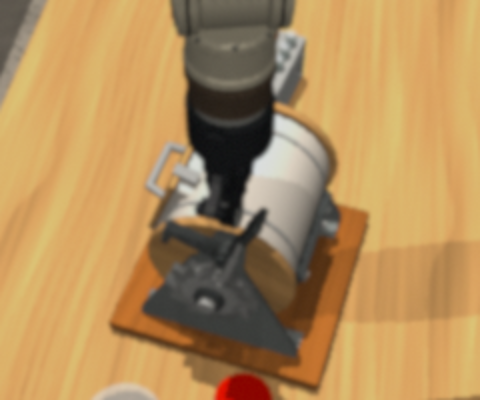

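The lever is thrown clear at x ≈ -48 and the force is zero. Next I'm going to the far side of the crank handle.

Request:
play_rows:
  plan:
    - [-30,0,0,0,0,0,1]
    - [-32,0,0,0,0,0,1]
    - [0,-34.4,11.2,0,0,0,1]
    - [0,-34.4,11.2,0,0,0,1]
    - [0,-34.4,11.2,0,0,0,1]
    - [0,-34.4,11.2,0,0,0,1]
    - [0,-34.4,11.2,0,0,0,1]
    - [0,-34.4,11.2,0,0,0,1]
    - [0,-34.4,11.2,0,0,0,1]
    - [0,-34.4,11.2,0,0,0,1]
    - [0,-34.4,11.2,0,0,0,1]
    - [0,0,0,0,0,0,1]
    - [40,0,0,0,0,0,1]
    - [40,0,0,0,0,0,1]
    - [40,0,0,0,0,0,1]
    - [38,0,0,0,0,0,1]
    - [0,0,0,0,0,0,1]

```text
clock: 5.92
eef_pos: [0.5813, -0.1734, 0.1828]
tool_rot: [0.056, 0.712, -0.053, 0.698]
ft_force: [-1.1, -0.2, -2.3]
grip_width: 0.0003
```

```bash
python3 -c "from h import *;rep(name='3')"
```

```text
t 5.92 tcp stand [  73.5 -183.2  182.8] x [-0.019  0.006 -1.   ] y [0.154 0.988 0.003] F [-1.1 -0.2 -2.3] w 0.0003
side crank_grip [(array([  36.8, -175.6,  224.4]), 0.85)]
side pawl_lever [(array([-50.4, 122.7, 305.7]), 0.76)]
side pawl_pivot [(array([-18.9, 123.9, 224.1]), 0.96)]
side hatch_top [(array([ 88.9,   0.8, 173.6]), 0.86)]
top crank_grip [(array([  41.2, -175.7,  227.3]), 0.85)]
top pawl_lever [(array([-50.2, 126.6, 304.2]), 0.94)]
top pawl_pivot [(array([-13.3, 120.7, 229.2]), 0.95)]
top hatch_top [(array([ 87. ,   5. , 173.7]), 0.95)]
```

Request:
play_rows:
  plan:
    - [0,0,-4,0,0,0,1]
    - [0,0,-4,0,0,0,1]
    - [0,0,-4,0,0,0,1]
    - [0,0,-2,0,0,0,1]
    - [0,0,-2,0,0,0,1]
    - [0,0,-2,0,0,0,1]
    - [0,0,-2,0,0,0,1]
    - [0,0,-2,0,0,0,1]
    - [0,0,-2,0,0,0,1]
    - [0,0,-2,0,0,0,1]
    - [0,0,-2,0,0,0,1]
    - [0,0,-2,0,0,0,1]
    - [0,0,-2,0,0,0,1]
    - [0,0,-2,0,0,0,1]
    - [0,0,-2,0,0,0,1]
    - [0,0,-2,0,0,0,1]
    - [0,0,-2,0,0,0,1]
    - [0,0,-2,0,0,0,1]
    - [0,0,-2,0,0,0,1]
    - [0,0,-2,0,0,0,1]

```text
clock: 8.08
eef_pos: [0.542, -0.1682, 0.1929]
tool_rot: [0.055, 0.705, -0.055, 0.705]
ft_force: [1.8, 0.3, 0.8]
grip_width: -0.0001
```

```bash
python3 -c "from h import *;rep(things=('crank_grip','hatch_top'))"
```

```text
t 8.08 tcp stand [  33.9 -184.2  192.9] x [-0.001  0.    -1.   ] y [0.154 0.988 0.   ] F [1.8 0.3 0.8] w -0.0001
side crank_grip [(array([  10.4, -175. ,  236.7]), 0.91)]
side hatch_top [(array([ 79.6,   1.3, 196.6]), 0.62)]
top crank_grip [(array([  14.5, -175.9,  233.2]), 0.94)]
top hatch_top [(array([ 7.200e+01, -1.000e-01,  2.016e+02]), 0.57), (array([-49.7, 123. , 303.4]), 0.46)]
```

Request:
play_rows:
  plan:
    - [0,0,-2,0,0,0,1]
    - [0,0,-2,0,0,0,1]
    - [0,0,-2,0,0,0,1]
    - [0,0,-2,0,0,0,1]
    - [0,0,-2,0,0,0,1]
    - [0,0,-2,0,0,0,1]
    - [0,0,-2,0,0,0,1]
    - [0,0,-2,0,0,0,1]
    - [0,0,-2,0,0,0,1]
    - [0,0,-2,0,0,0,1]
    - [0,0,-2,0,0,0,1]
    - [0,0,-2,0,0,0,1]
    - [0,0,-2,0,0,0,1]
    - [0,0,-2,0,0,0,1]
    - [0,0,-2,0,0,0,1]
    - [0,0,-2,0,0,0,1]
    - [0,0,-2,0,0,0,1]
    - [0,0,-2,0,0,0,1]
    - [0,0,-2,0,0,0,1]
    - [0,0,-2,0,0,0,1]

```text
clock: 10.05
eef_pos: [0.503, -0.1622, 0.1933]
tool_rot: [0.055, 0.705, -0.055, 0.705]
ft_force: [2.7, 0.2, -0.3]
grip_width: 0.0001
```

Request:
play_rows:
  plan:
    - [0,0,-2,0,0,0,1]
    - [0,0,-2,0,0,0,1]
    - [0,0,-2,0,0,0,1]
    - [0,0,-2,0,0,0,1]
    - [0,0,-2,0,0,0,1]
    - [0,0,-2,0,0,0,1]
    - [0,0,-2,0,0,0,1]
    - [0,0,-2,0,0,0,1]
    - [0,0,-2,0,0,0,1]
    - [0,0,-2,0,0,0,1]
    - [0,0,-2,0,0,0,1]
    - [0,0,0,0,0,0,1]
    - [0,0,0,0,0,0,1]

```text
clock: 11.13
eef_pos: [0.481, -0.1587, 0.1933]
tool_rot: [0.055, 0.705, -0.055, 0.705]
ft_force: [3.3, -1.0, -3.6]
grip_width: 0.0001
```

```bash
python3 - <<'E'
from h import *
o=get_obs();print(o["clock"],st(o["eef_pos"]),o["ft_force"].round(1))
for n in("side","top"):
  for k in range(3):
    p=camera(n)
    for t in("crank_grip","hatch_top"):
        for q in pinpoint(t,p)[:1]:
            s=st(q["centre"]);a=np.arctan2(s[0],s[2]-145)+(.8 if t[0]=='c' else 0)
            print(n,t,s,round(q["confidence"],2),"drum",round(a,3))
E
```

```text
11.1333 [ -27.9 -184.3  193.3] [ 3.3 -1.  -3.6]
side crank_grip [ -49.3 -175.5  222.3] 0.97 drum 0.232
side hatch_top [ 22.2   3.4 232.3] 0.64 drum 0.249
side crank_grip [ -51.4 -176.5  221.6] 0.93 drum 0.209
side hatch_top [2.180e+01 2.000e-01 2.361e+02] 0.57 drum 0.235
side crank_grip [ -49.5 -176.6  221.3] 0.76 drum 0.225
side hatch_top [ 25.8   0.3 233. ] 0.83 drum 0.285
top crank_grip [ -47.4 -175.8  219.1] 0.87 drum 0.231
top hatch_top [ 19.9   1.6 239.4] 0.65 drum 0.208
top crank_grip [ -46.1 -178.2  221.5] 0.86 drum 0.258
top hatch_top [ 19.2   1.  234.8] 0.65 drum 0.211
top crank_grip [ -47.8 -177.5  225.9] 0.8 drum 0.266
top hatch_top [ 19.8   1.  236. ] 0.83 drum 0.214
```

Drum ≈ 0.23, target ≈ 0.06, so about 11 mm more.

Request:
play_rows:
  plan:
    - [0,0,-2,0,0,0,1]
    - [0,0,-2,0,0,0,1]
    - [0,0,-2,0,0,0,1]
    - [0,0,-2,0,0,0,1]
    - [0,0,-2,0,0,0,1]
    - [0,0,-1,0,0,0,1]
    - [0,0,0,0,0,0,1]
    - [0,0,0,0,0,0,1]

```text
clock: 12.7
eef_pos: [0.4724, -0.1575, 0.1933]
tool_rot: [0.054, 0.704, -0.055, 0.706]
ft_force: [6.8, -1.5, -5.4]
grip_width: 0.0003
```

```bash
cat > d.py <<'E'
from h import *
o=get_obs();print(o["clock"],st(o["eef_pos"]),o["ft_force"].round(1))
for n in("side","top"):
  A={}
  for k in range(4):
    p=camera(n)
    for t in("crank_grip","hatch_top","pawl_lever"):
        for q in pinpoint(t,p)[:1]:
            s=st(q["centre"]);A.setdefault(t,[]).append(s)
  for t,v in A.items():
    s=np.median(v,0);print(n,t,s,len(v),"ang",round(np.arctan2(s[0]+(17 if t[0]=='p' else 0),s[2]-(227 if t[0]=='p' else 145))+(.8 if t[0]=='c' else 0),3))
E
python3 d.py
```

```text
12.7 [ -36.6 -184.3  193.3] [ 6.8 -1.5 -5.4]
side crank_grip [ -56.35 -175.4   214.2 ] 4 ang 0.117
side hatch_top [ 12.9    1.65 236.55] 4 ang 0.14
side pawl_lever [-48.6 122.6 305.3] 3 ang -0.384
top crank_grip [ -54.6  -178.65  215.95] 4 ang 0.144
top hatch_top [  9.05   0.8  238.05] 4 ang 0.097
top pawl_lever [-50.05 124.25 302.25] 4 ang -0.414
```

Request:
play_rows:
  plan:
    - [0,0,-1,0,0,0,1]
    - [0,0,-1,0,0,0,1]
    - [0,0,-1,0,0,0,1]
    - [0,0,-1,0,0,0,1]
    - [0,0,0,0,0,0,1]
    - [0,0,0,0,0,0,1]

```text
clock: 14.8
eef_pos: [0.4692, -0.157, 0.1933]
tool_rot: [0.054, 0.703, -0.055, 0.707]
ft_force: [8.6, -0.6, -6.3]
grip_width: -0.0003
```

```bash
python3 d.py
```

```text
14.8 [ -39.8 -184.3  193.3] [ 8.6 -0.6 -6.3]
side crank_grip [ -59.15 -176.1   212.5 ] 4 ang 0.08
side hatch_top [  9.     2.8  236.85] 4 ang 0.098
side pawl_lever [-48.75 123.   306.05] 4 ang -0.382
top crank_grip [ -59.15 -177.05  213.75] 4 ang 0.09
top hatch_top [  4.9    2.65 239.25] 4 ang 0.052
top pawl_lever [-50.55 123.7  302.45] 4 ang -0.418
```

Request:
play_rows:
  plan:
    - [0,0,-1,0,0,0,1]
    - [0,0,-0.5,0,0,0,1]
    - [0,0,0,0,0,0,1]
    - [0,0,0,0,0,0,1]
    - [0,0,5,0,0,0,1]
    - [0,0,8,0,0,0,1]
    - [0,0,5,0,0,0,1]
    - [0,0,0,0,0,0,1]
    - [-40,0,0,0,0,0,1]
    - [-40,0,0,0,0,0,1]
    - [-40,0,0,0,0,0,1]
    - [-40,0,0,0,0,0,1]
    - [0,0,0,0,0,0,1]
    - [0,0,0,0,0,0,1]

```text
clock: 17.57
eef_pos: [0.4839, -0.1594, 0.3564]
tool_rot: [0.054, 0.703, -0.055, 0.707]
ft_force: [0.3, 0.2, -0.6]
grip_width: -0.0002
```

```bash
python3 d.py; python3 -c "
from h import *
save(camera('side'),'side4.png',(80,300,180,440))"
```

```text
17.5667 [ -24.9 -184.5  356.4] [ 0.3  0.2 -0.6]
side crank_grip [ -61.9  -175.45  211.7 ] 4 ang 0.052
side hatch_top [  6.6    2.15 235.5 ] 4 ang 0.073
side pawl_lever [-49.  123.3 306.7] 4 ang -0.382
top crank_grip [ -60.6  -177.95  212.15] 4 ang 0.066
top pawl_lever [-51.95 123.1  300.5 ] 4 ang -0.444
top hatch_top [  5.05   1.5  239.5 ] 2 ang 0.053
```

View pics/side4.png

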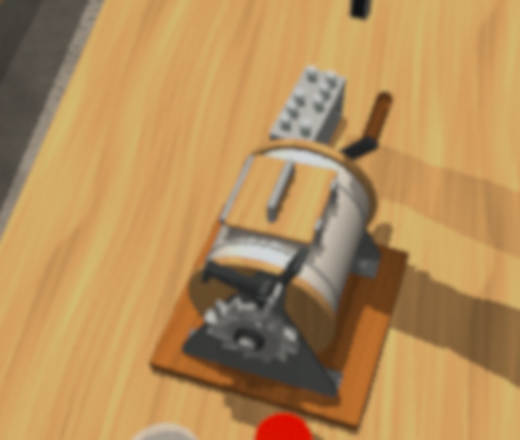

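The hatch is up at a drum angle of about 0.06 and the pawl is clear. I'm going to the near side of the lever to engage it.

Request:
play_rows:
  plan:
    - [0,34.2,-7.3,0,0,0,1]
    - [0,34.2,-7.3,0,0,0,1]
    - [0,34.2,-7.3,0,0,0,1]
    - [0,34.2,-7.3,0,0,0,1]
    - [0,34.2,-7.3,0,0,0,1]
    - [0,34.2,-7.3,0,0,0,1]
    - [0,34.2,-7.3,0,0,0,1]
    - [0,34.2,-7.3,0,0,0,1]
    - [0,34.2,-7.3,0,0,0,1]
    - [0,0,0,0,0,0,1]
    - [0,0,0,0,0,0,1]
    - [35,0,0,0,0,0,1]
    - [35,0,0,0,0,0,1]
    - [0,0,0,0,0,0,1]
    - [0,0,0,0,0,0,1]

```text
clock: 20.47
eef_pos: [0.4638, 0.1536, 0.2818]
tool_rot: [0.054, 0.707, -0.056, 0.703]
ft_force: [1.0, 0.4, 1.2]
grip_width: 0.0
```

```bash
python3 -c "from h import *;rep(cams=('side',))"
```

```text
t 20.47 tcp stand [-93.1 121.7 281.8] x [-0.005 -0.002 -1.   ] y [ 0.156  0.988 -0.003] F [1.  0.4 1.2] w 0.0
side crank_grip [(array([-13.7, 124.3, 223.1]), 0.18)]
side pawl_lever [(array([-47.6, 122.4, 307.7]), 0.87)]
side pawl_pivot [(array([-16.9, 123.8, 223.3]), 0.82)]
side hatch_top [(array([  5.7,   0.6, 236.2]), 0.83)]
```

Push from -93 to about -13 (80 mm).

Request:
play_rows:
  plan:
    - [0,0,8,0,0,0,1]
    - [0,0,8,0,0,0,1]
    - [0,0,8,0,0,0,1]
    - [0,0,8,0,0,0,1]
    - [0,0,8,0,0,0,1]
    - [0,0,8,0,0,0,1]
    - [0,0,8,0,0,0,1]
    - [0,0,8,0,0,0,1]
    - [0,0,8,0,0,0,1]
    - [0,0,6,0,0,0,1]
    - [0,0,0,0,0,0,1]
    - [0,0,0,0,0,0,1]
    - [0,0,-20,0,0,0,1]
    - [0,0,-30,0,0,0,1]
    - [0,0,-30,0,0,0,1]
    - [-35,0,-10,0,0,0,1]
    - [-35,0,0,0,0,0,1]
    - [0,0,-40,0,0,0,1]
    - [0,0,-40,0,0,0,1]
    - [0,0,0,0,0,0,1]

```text
clock: 22.38
eef_pos: [0.3686, 0.1693, 0.3545]
tool_rot: [0.054, 0.706, -0.053, 0.704]
ft_force: [-0.3, 0.4, -0.4]
grip_width: 0.0001
```

```bash
python3 d.py; python3 -c "
from h import *
p=camera('side');save(p,'side5.png',(80,340,180,440))
for t in ('jar','rack','dish'): print(t,[np.round(q['centre'],3) for q in pinpoint(t,p)[:1]])"
```

```text
22.3833 [-189.6  122.5  354.5] [-0.3  0.4 -0.4]
side crank_grip [ -61.2 -172.7  213. ] 4 ang 0.067
side hatch_top [  7.5    1.1  237.25] 4 ang 0.081
side pawl_lever [ 20.95 123.5  307.4 ] 4 ang 0.441
top crank_grip [ -58.9 -177.2  211.1] 4 ang 0.072
top hatch_top [  2.7   1.1 239. ] 4 ang 0.029
top pawl_lever [ 20.45 123.6  301.7 ] 4 ang 0.465
jar [array([ 0.509,  0.246, -0.002])]
rack [array([ 0.551, -0.289,  0.   ])]
dish [array([0.642, 0.251, 0.   ])]
```

View pics/side5.png

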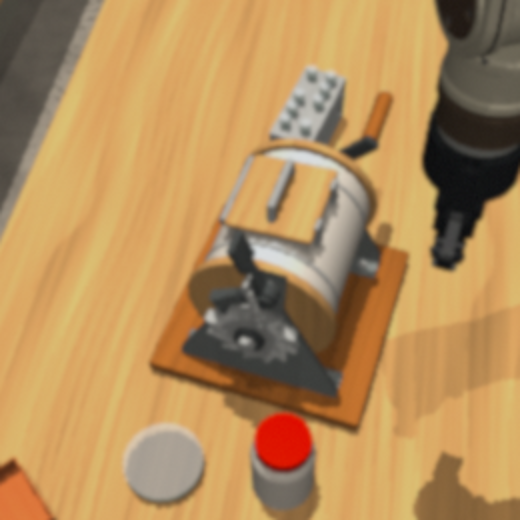

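The lever is back at (240,250), leaning about 0.44 rad to +x, where fully home is 0.42. The hatch is up, and the jar, rack and dish haven't moved.

```bash
python3 -c "
from h import *
print(job_done())"
```

```text
the job is handed in; nothing more can be done
None
```

The drum is locked with its hatch up, about 0.06 rad (3.5°) short of exactly vertical. I handed the job in at about 23 s, and no verdict was reported.

- **Releasing the pawl:** I pushed the thumb lever over with the shut fingers until it snapped clear.
- **Turning the drum:** I eased it back by the crank handle from about 1.22 rad. The turning took well over 4 s.
- **Locking it:** I flicked the lever back. It now leans about 0.45 rad to +x, where fully home is 0.42. If the pawl had landed on a tooth's crest it would lean only about 0.24, so I take it as home in its notch.

**Last checks:**
- **Drum angle:** individual readings ranged from 0.03 to 0.08 rad. All are inside the 0 to 0.15 window in which the pawl seats.
- **Bystanders:** the jar, rack and dish were within a few millimetres of where they started, which is within the cameras' accuracy.
- **Arm:** it was clear of everything and read almost no force.

No check failed. The two cameras disagreed on the hatch angle by about 0.05 rad (side 0.08, top 0.03), and I did not push the drum back against the pawl to test the lock.

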